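# Slide a board carrier out from its guard and read its code label with the hand reader

### The job

Push the board carrier along its rails, out from behind the grey guard and fully home against the end stop on the right. Then take the code reader from its cradle and hold it level, still and square to the square code label on the carrier, window about 70 mm from the label and aimed at its middle, for two seconds, without touching the rail fixture with the reader. Finally lay the reader back in its cradle the way it lay before; leave the carrier out and the things around it undisturbed.

Things in the scene. Friction and masses are not known exactly. Their poses are not given: they have to be found in the camera images.
- fixture: rail fixture fixed to the table, origin on the table; x axis points away from the robot (yaw within 0.2 rad), y left along the rails. Base x -55 to +55, y -135 to +195, 14 mm high. Front guard: grey, yellow top edge, x -52 to -48, y -10 to +175 mm, top 145 mm above the table. Dark end stop at the right (-y) end
- carriage (a joint): travel of the board carrier along the rails, m: 0 = fully left behind the guard, 0.15 = fully right (fixture -y) against the end stop; starts at 0 to 0.05. It takes about 2 to 3 N to move and stays where it is left, no spring
- push_post (a point): point on the axis of the carrier's upright push post, 186 mm above the table; the blue cap round it is 22 mm in diameter and reaches from 171 to 201 mm above the table, 18 mm steel below. The post stands at the carrier's left end, 22 mm behind the rail centre line, moves with the carrier; push it from its left side toward the fixture's -y
- code_label (a point): middle of the code label's face: white square 40 x 40 mm with black pattern, upright on the carrier's white plate, facing the fixture's -x (the robot); axes as the fixture's. 85 to 115 mm above the table (varies from start to start, then stays), 78 mm right (-y) of the push post. A green circuit board stands left of it. Plate 106 mm wide, top edge 36 mm above this point
- reader: loose hand-held code reader, black bar 135 (x) x 34 (y) x 30 (z) mm, 0.1 to 0.2 kg, yellow band and red window at its nose (+x). Origin on the underside at the ribbed grip; body reaches from x -75 to +60 mm. Grip it across y (34 mm) at the origin, 15 mm above the underside. It reads straight along its +x axis
- window (a point): middle of the reader's red window: 60 mm ahead of the reader's origin and 15 mm above its underside
- focus (a point): the reader's focus point in the air, 70 mm ahead of the window (130 mm ahead of the origin, 15 mm above the underside): bring it onto the middle of the code label
- cradle: grey cradle fixed to the table, base 150 x 76 x 10 mm, origin on the table at its middle. Two saddles 12 mm thick at x = -48 and +48 mm carry the reader's underside 50 mm above the table between flared cheeks (gap about 39 mm at the foot, 49 at the top, which is 64 mm above the table). The reader lies, at start and end, with its origin within 5 mm over the cradle's, nose to the cradle's +x
- dropper_bottle: bystander: white dropper bottle with blue collar, 58 mm in diameter, 157 mm high, origin under its middle
- wire_reel: bystander: small blue solder reel, 54 mm in diameter, 40 mm high, origin under its middle
- white_carton: bystander: small white carton 68 x 52 x 26 mm, origin under its middle
- board: bystander: green circuit board 50 x 73 x 12 mm lying on the table, origin under its middle
Things that resemble listed ones, but are neither listed nor needed, are in the scene too. What is shaped like the reader but pink is not meant.

How it is judged:
By the outcome, as a careful person would: the job done as asked, in the order asked, and still so for the second after the job is handed in, with the robot touching nothing.
It also fails if it takes over 58 s, if anything falls off the work surface, if the arm or the gripper's body presses on something with over 40 N, if the wrist force passes 120 N, or if a joint passes its speed limit or range.

### The arm

A 6-joint arm with a two-finger parallel gripper is mounted at the origin on a cart in front of the work surface, level with it; the furniture and walls round the work are solid. World frame = base frame: x ahead of the robot, y to its left, z up, the work surface at z = 0. Lengths are in m, angles in rad, forces in N, time in s.
With the tool pointing down it reaches from about 0.375 to 0.9 m from the base axis. Payload 3.1 kg.
Tool frame: the origin (TCP) lies midway between the tips of the shut fingers; the grasp point (between the pads) lies 19 mm behind it (manip.grip_depth is the distance from the TCP to the grasp point, in m); z points along the fingers, y is the line along which they close (so a half turn about z gives the same grasp; the last joint's range is limited). The gripper opens to 85 mm and grips with 20 to 120 N. Pads are 22 mm wide; open, the fingers measure 114 mm over their backs; the gripper's body (76 mm by 85 mm) begins 54 mm behind the grasp point. The pads swing forward as they close: fully open they stand 13 mm farther back than shut.
Start: joints at [-1.381, 0.527, 1.433, -0, 1.181, -0.178], TCP at [0.225, -0.583, 0.231] pointing down, gripper open.
Joint ranges: [-3.08, 3.08], [-0.75, 2.2], [0.22, 2.44], [-1.43, 4.57], [0, 2.65], [-2.85, 2.85]. Speed limits (rad/s): [2.79, 2.79, 3.14, 3.14, 3.14, 3.14].

### API

Orientations are given as a unit quaternion [x, y, z, w].
In Python, from station import telemetry, snapshot, manip gives the robot as it stands. The module is installed in compiled form; this text tells all that it offers.
- The arm moves only by the shell command python3 -m crank 'ROWS' [OPENING] [FORCE]. ROWS is text: rows parted by semicolons, each of 6 numbers parted by spaces: the shift along the tool's x, y, z as a fraction of full scale, then the turn, a rotation vector about the tool's x, y, z as a fraction of full scale. A call has exactly 5 rows; each row shifts and turns the commanded pose from where the row before left it, along the tool's axes as they then stand; what a row does not reach is not made up. Full scale, the value 1, is 4 cm for a shift and 90 degrees for a turn. A row lasts 1/10 s, in which the tool goes at most 50 mm and 8.59 degrees, less where a joint would pass 70% of its speed; a pose out of reach is approached as far as the arm can. A call with a number of a shift or a turn outside -1 to 1 is refused whole. A call with a gripper value outside its range is refused whole. OPENING is the opening, from -1 (shut) to 1 (fully open), set as the call begins (- or left out, the last holds). The fingers move at their own pace and stop on an object; FORCE is the grip in N (left out, the last holds). Time passes only in rows, so rows that do not move let the fingers close, or fill a call up. It gives the time, the measured TCP pose, the force, the opening and the grip force at its end, in the units of the state.
- telemetry.sense(): the state, without advancing time (a new reading comes with each control period).
- snapshot(name): name is "scene" or "side" or "wrist"; returns a dict with "image" (480x640x3 uint8, red, green, blue), "depth" (480x640 float32, m along the optical axis (not along the pixel's ray), 0 where there is no reading), "camera_matrix" (3x3 intrinsics, pixels), "k1" (the pictures are not rectified: a ray, as slopes to the right and down, at radius r is drawn at 1 + k1 r^2 times it, then the intrinsics apply), "rvec" (rotation vector, rad) and "tvec" (3), from world to camera coordinates, as OpenCV has them. Camera axes: x right, y down, z forward; pixel columns grow to the right and rows downward; lengths in m; the calibration is good to about 2 mm. A picture is of the moment at which its call begins.
- manip.sign_off(): hands the job in; it is judged then, once.
The state is a dict: "t": time; "q": joint angles; "qd": joint speeds; "tau": joint torques, N m; "tcp_pos": TCP position; "tool_rot": TCP orientation; "force": force on the tool from outside, world axes, zero at the start; "ft_torque": the same for the moment, N m; "finger_gap": opening from 0.0 (shut) to 1.0 (fully open); "gripper_force": force on a finger pad.
Only numpy, scipy, OpenCV 4.12 (cv2) and the standard library are available. Lean on these libraries where they do the work, as an engineer would, in place of code of your own. Each camera call takes 0.05 s, during which the arm holds its last target. There are 200 camera calls.

## Working session

There is one attempt and no reset: what is moved stays moved. The work goes in short steps, Python scripts to look and compute and a shell command to move; the robot and the scene stay as the last step left them, time stands still between calls to the robot, and variables do not carry over. Pictures are saved under pics/ and viewed, at most 10 in all, crops included, and the job is handed in when it is done.

```bash
mkdir -p pics
cat > h.py <<'E'
import numpy as np, cv2
from scipy.spatial.transform import Rotation as R
from station import telemetry, snapshot, manip
def snap(n):
    s=snapshot(n); np.savez('last_%s.npz'%n,**s); return s
def load(n): return dict(np.load('last_%s.npz'%n))
def cloud(s):
    K=s['camera_matrix'];k1=float(s['k1']);d=s['depth']
    v,u=np.mgrid[:480,:640]
    p=np.stack([u,v],-1).reshape(-1,1,2).astype(float)
    xy=cv2.undistortPoints(p,K,np.array([k1,0,0,0,0.])).reshape(480,640,2)
    c=np.dstack([xy*d[...,None],d])
    Rm=cv2.Rodrigues(s['rvec'])[0]
    w=(c-s['tvec'].reshape(3))@Rm
    w[d==0]=np.nan
    return w
def save(im,n): cv2.imwrite('pics/'+n,cv2.cvtColor(im,cv2.COLOR_RGB2BGR))
E
python3 - <<'E'
from h import *
for n in ['scene','side']:
    s=snap(n); save(s['image'],n+'0.png')
    print(n,s['k1'],-cv2.Rodrigues(s['rvec'])[0].T@s['tvec'].reshape(3))
print(telemetry.sense())
E
```

```text
scene -0.10590157015884942 [0.0161332  0.85529559 0.7625752 ]
side 0.03399718296163233 [ 0.56601721 -1.06680075  1.03757647]
{'t': 0.1, 'q': array([-1.38047750e+00,  5.28361946e-01,  1.43374533e+00,  2.00697909e-05,
        1.18140231e+00, -1.78485800e-01]), 'qd': array([ 5.40660140e-04, -1.57805815e-03, -2.11224004e-03,  2.45532856e-04,
        2.23832902e-05,  1.82969015e-04]), 'tau': array([-7.48993662e-04, -4.43305600e+01, -1.78585804e+01, -1.23337645e-04,
        3.84305720e-03,  2.56234961e-05]), 'tcp_pos': array([ 0.22523355, -0.58233371,  0.23044756]), 'tool_rot': array([ 9.83046266e-01,  1.83355173e-01,  3.60911287e-06, -9.58504506e-04]), 'force': array([ 0.55863186,  0.30269566, -0.94471997]), 'ft_torque': array([-0.01371582,  0.0090112 ,  0.01949446]), 'gripper_force': 0.0, 'finger_gap': 1.0018204903093832}
```

View pics/scene0.png

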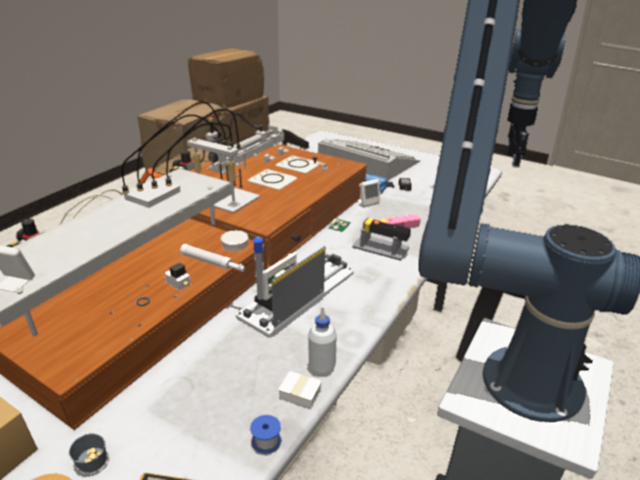

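View pics/side0.png

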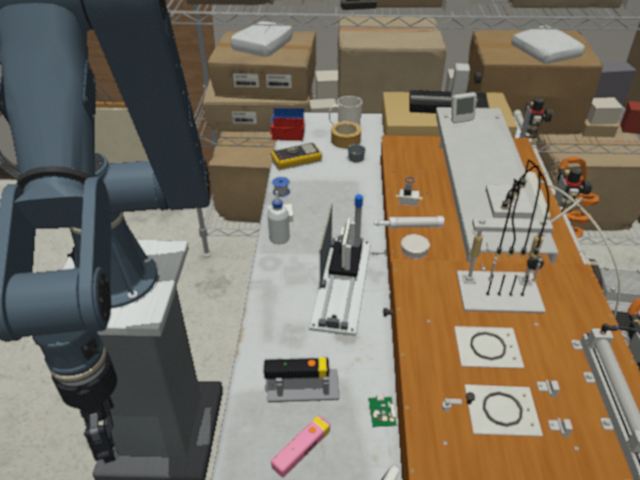

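Scene view: the candidates for the reader are the black bar with the yellow nose in the cradle (side 297,368; scene 388,230) and the pink look-alike on the table (side 300,445; scene 402,221), so I choose the black one. The post cap is the blue one at side (359,200) / scene (258,243). The other blue things are the bottle collar (side 278,205), the reel (281,185) and the bin (288,120).

Run:
```python
from h import *
s=load('side'); w=cloud(s); im=s['image']
c=im[320:420,220:380]; c2=im[180:340,290:400]
a=cv2.resize(c,None,fx=3,fy=3,interpolation=2); b=cv2.resize(c2,None,fx=2.9,fy=2.9,interpolation=2)
H=max(a.shape[0],b.shape[0]); o=np.zeros((H,a.shape[1]+b.shape[1],3),np.uint8); o[:a.shape[0],:a.shape[1]]=a; o[:b.shape[0],a.shape[1]:]=b
print(o.shape); save(o,'crop1.png')
for (u,v) in [(359,200),(297,368),(322,365),(270,368),(303,388),(345,250),(325,240),(410,420),(420,245),(278,222),(281,185),(300,450),(330,325),(380,400),(382,313),(430,300),(380,320),(450,350),(430,222),(350,290)]: print((u,v),w[v,u].round(3),im[v,u])
def st(n,m):
    P=w[m]; P=P[~np.isnan(P[:,0])]; print(n,len(P),P.min(0).round(3),np.median(P,0).round(3),P.max(0).round(3))
for cam in ['side','scene']:
    s=load(cam); w=cloud(s); h=cv2.cvtColor(s['image'],cv2.COLOR_RGB2HSV).astype(int); z=w[...,2]
    st(cam+' cap',(h[...,0]>100)&(h[...,0]<130)&(h[...,1]>150)&(z>.16)&(z<.21)&(w[...,0]>.4)&(w[...,0]<.9))
    st('yel',(h[...,0]>20)&(h[...,0]<33)&(h[...,1]>150)&(z>.04)&(z<.09)&(w[...,0]>.3)&(w[...,0]<.8)&(w[...,1]<0))
    m=(z>.074)&(z<.088)&(w[...,0]>.3)&(w[...,0]<.75)&(w[...,1]<-.1)&(w[...,1]>-.5); st('readertop',m)
    P=w[m][:,:2].astype(np.float32); print(cv2.minAreaRect(P))
    g=(z>.138)&(z<.15)&(w[...,0]>.35)&(w[...,0]<.8)&(abs(w[...,1])<.3); st('guardtop',g); P=w[g]; 
    if len(P)>5: print(cv2.fitLine(P[:,:2].astype(np.float32),cv2.DIST_HUBER,0,.01,.01).ravel())
```

```text
(464, 799, 3)
(359, 200) [0.614 0.095 0.194] [ 20  59 117]
(297, 368) [ 0.488 -0.326  0.077] [42 42 45]
(322, 365) [ 0.539 -0.316  0.076] [224 204  29]
(270, 368) [ 0.434 -0.328  0.077] [43 42 45]
(303, 388) [ 0.499 -0.325  0.008] [97 99 99]
(345, 250) [0.583 0.012 0.103] [111 114 109]
(325, 240) [0.533 0.029 0.12 ] [55 58 58]
(410, 420) [ 0.702 -0.466  0.118] [156  99  41]
(420, 245) [0.762 0.015 0.123] [197 195 183]
(278, 222) [0.405 0.151 0.076] [116 119 117]
(281, 185) [0.391 0.38  0.035] [ 77 107 165]
(300, 450) [ 0.504 -0.481  0.032] [221 148 172]
(330, 325) [ 0.551 -0.162  0.025] [43 46 46]
(380, 400) [ 0.66  -0.346  0.004] [122 125 112]
(382, 313) [ 0.675 -0.099  0.002] [164 168 165]
(430, 300) [ 0.768 -0.167  0.12 ] [166 112  48]
(380, 320) [ 0.67  -0.115 -0.005] [193 196 194]
(450, 350) [ 0.794 -0.303  0.119] [163 107  47]
(430, 222) [0.797 0.111 0.118] [171 171 164]
(350, 290) [ 0.597 -0.044  0.023] [159 165 163]
side cap 65 [0.606 0.092 0.17 ] [0.612 0.097 0.191] [0.619 0.108 0.203]
yel 167 [ 0.53  -0.333  0.052] [ 0.539 -0.323  0.077] [ 0.549 -0.299  0.083]
readertop 1011 [ 0.419 -0.5    0.074] [ 0.498 -0.32   0.078] [ 0.693 -0.102  0.088]
((0.5560472011566162, -0.30050116777420044), (0.3972506821155548, 0.2741014063358307), 89.82843017578125)
guardtop 211 [ 0.401 -0.035  0.138] [0.543 0.101 0.144] [0.758 0.239 0.15 ]
[0.74173576 0.67069227 0.60787964 0.09698245]
scene cap 91 [0.6   0.101 0.177] [0.606 0.114 0.195] [0.618 0.119 0.203]
yel 61 [ 0.499 -0.327  0.056] [ 0.535 -0.294  0.077] [ 0.544 -0.289  0.083]
readertop 626 [ 0.417 -0.498  0.074] [ 0.539 -0.305  0.08 ] [ 0.698 -0.101  0.088]
((0.5569950938224792, -0.29938071966171265), (0.39761608839035034, 0.28073644638061523), 89.93048095703125)
guardtop 388 [ 0.397 -0.03   0.138] [0.538 0.113 0.144] [0.757 0.244 0.15 ]
[0.7671622  0.64145315 0.6144733  0.1333126 ]
```

View pics/crop1.png

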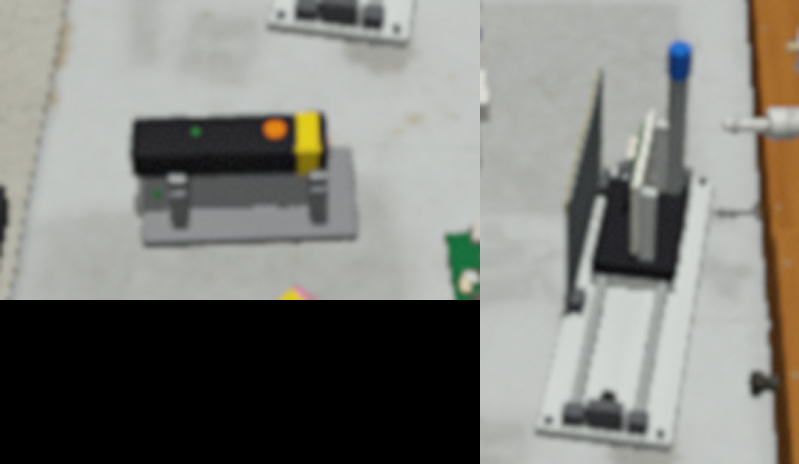

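Crop: the reader is the black bar with the yellow nose toward +x in the grey cradle, lying about level. Carrier is behind the guard with the blue-capped post at its left rear, and the right part of the rails is clear. Now refining the fits.

Run:
```python
from h import *
for cam in ['side','scene']:
    s=load(cam); w=cloud(s); X,Y,z=w[...,0],w[...,1],w[...,2]; hh=cv2.cvtColor(s['image'],cv2.COLOR_RGB2HSV).astype(int)
    def box(m,n):
        P=w[m][:,:2].astype(np.float32); print(cam,n,len(P),cv2.minAreaRect(P), np.median(w[m],0).round(4))
    r=(X>.38)&(X<.58)&(Y>-.38)&(Y<-.24)
    box((z>.074)&(z<.086)&r,'reader'); box((z>.004)&(z<.014)&r,'cradlebase')
    box((z>.005)&(z<.03)&(X>.45)&(X<.69)&(Y>-.22)&(Y<.2),'fixbase')
    g=(z>.06)&(z<.15)&(X>.49)&(X<.575)&(Y>-.06)&(Y<.2); g&=(abs(hh[...,2]-60)<35)if cam=='side' else True
    P=w[g]; l=cv2.fitLine(P[:,:2].astype(np.float32),cv2.DIST_HUBER,0,.01,.01).ravel(); print('guard',len(P),l,P.min(0),P.max(0), np.arctan2(-l[0]*np.sign(l[1]),abs(l[1])))
    c=(hh[...,0]>100)&(hh[...,0]<130)&(hh[...,1]>150)&(z>.17)&(z<.195)&(X>.55)&(X<.65)&(Y>.05)&(Y<.15)
    P=w[c]; 
    from scipy.optimize import least_squares
    f=least_squares(lambda p:np.hypot(P[:,0]-p[0],P[:,1]-p[1])-.011,[.612,.105],loss='soft_l1',f_scale=.001); print('cap',f.x)
```

```text
side reader 864 ((0.4861249327659607, -0.3183971345424652), (0.13458293676376343, 0.036686815321445465), 2.9988036155700684) [ 0.4868 -0.3197  0.0779]
side cradlebase 1393 ((0.48714572191238403, -0.3348650336265564), (0.19983208179473877, 0.09432127326726913), 10.958800315856934) [ 0.5017 -0.3287  0.0082]
side fixbase 2893 ((0.5673115849494934, -0.003051862120628357), (0.2222011387348175, 0.3456035554409027), 7.906327247619629) [ 0.574  -0.0648  0.014 ]
guard 252 [0.1272323  0.99187297 0.5342568  0.03753748] [ 0.52355794 -0.0366997   0.06013501] [0.5455601  0.1262371  0.14418068] -0.1275781
cap [0.61266262 0.1071646 ]
scene reader 340 ((0.4839184880256653, -0.31041020154953003), (0.13378971815109253, 0.037766020745038986), 3.432598114013672) [ 0.4819 -0.3066  0.0799]
scene cradlebase 629 ((0.48505985736846924, -0.3128872215747833), (0.17988558113574982, 0.11160361021757126), 11.587884902954102) [ 0.4929 -0.2977  0.01  ]
scene fixbase 1976 ((0.5722856521606445, -0.010825499892234802), (0.4128943979740143, 0.23508374392986298), 89.84601593017578) [0.5442 0.0902 0.015 ]
guard 1745 [0.12560928 0.9920798  0.53412914 0.07929551] [ 0.51858028 -0.03269521  0.0600217 ] [0.57487801 0.15563604 0.1477969 ] -0.12594195
cap [0.6111798  0.10665955]
```

```bash
cat >> h.py <<'E'
def plan(pos,yaw,pitch=0):
    s=telemetry.sense(); A=R.from_quat(s['tool_rot'])
    B=R.from_matrix(np.array([[np.cos(yaw),np.sin(yaw),0],[np.sin(yaw),-np.cos(yaw),0],[0,0,-1.]]))
    rv=(A.inv()*B).as_rotvec()/(np.pi/2); d=np.array(pos)-s['tcp_pos']
    print('t',round(s['t'],2),'tcp',s['tcp_pos'].round(4),'F',s['force'].round(1),'gap',round(s['finger_gap'],3),'gf',round(s['gripper_force'],1))
    print('turn/fs',rv.round(3),'(row max .0954)  shift/fs after turn',B.inv().apply(d/.04).round(2),' before turn',A.inv().apply(d/.04).round(2))
E
python3 - <<'E'
from h import *
plan([.618,.160,.231],-.127)
E
```

```text
t 0.1 tcp [ 0.2252 -0.5823  0.2304] F [ 0.6  0.3 -0.9] gap 1.002 gf 0.0
turn/fs [-0.001  0.     0.316] (row max .0954)  shift/fs after turn [ 7.390e+00 -1.965e+01 -1.000e-02]  before turn [ 15.85 -13.77   0.02]
```

```bash
python3 -m crank '0 0 0 0 0 0.079; 0 0 0 0 0 0.079; 0 0 0 0 0 0.079; 0 0 0 0 0 0.079; 0.2 -0.5 0 0 0 0' -1 30
python3 -m crank '0.37 -0.98 0 0 0 0; 0.37 -0.98 0 0 0 0; 0.37 -0.98 0 0 0 0; 0.37 -0.98 0 0 0 0; 0.37 -0.98 0 0 0 0'
python3 -m crank '0.37 -0.98 0 0 0 0; 0.37 -0.98 0 0 0 0; 0.37 -0.98 0 0 0 0; 0.37 -0.98 0 0 0 0; 0.37 -0.98 0 0 0 0'
python3 -m crank '0.37 -0.98 0 0 0 0; 0.37 -0.98 0 0 0 0; 0.37 -0.98 0 0 0 0; 0.37 -0.98 0 0 0 0; 0.37 -0.98 0 0 0 0'
python3 -m crank '0.37 -0.98 0 0 0 0; 0.37 -0.98 0 0 0 0; 0.37 -0.98 0 0 0 0; 0.3 -0.8 0 0 0 0; 0 0 0 0 0 0'
python3 -c "
from h import *
plan([.618,.160,.175],-.127)"
```

```text
t: 0.6
tcp_pos: [0.2348, -0.566, 0.2308]
tool_rot: [0.998, -0.066, -0.0, 0.001]
force: [1.0, 0.5, 0.4]
finger_gap: 0.149
gripper_force: 0.0
t: 1.1
tcp_pos: [0.3345, -0.3774, 0.231]
tool_rot: [0.998, -0.064, -0.0, -0.0]
force: [0.1, 0.1, 0.8]
finger_gap: 0.001
gripper_force: 0.0
t: 1.6
tcp_pos: [0.4328, -0.1924, 0.2311]
tool_rot: [0.998, -0.064, -0.0, -0.0]
force: [0.6, -1.2, 0.7]
finger_gap: 0.003
gripper_force: 0.0
t: 2.1
tcp_pos: [0.5311, -0.0074, 0.231]
tool_rot: [0.998, -0.064, -0.0, -0.0]
force: [0.5, -0.3, 0.5]
finger_gap: 0.001
gripper_force: 0.0
t: 2.6
tcp_pos: [0.6072, 0.136, 0.2307]
tool_rot: [0.998, -0.061, 0.001, -0.001]
force: [-0.5, -1.0, -0.2]
finger_gap: -0.003
gripper_force: 0.0
t 2.6 tcp [0.6072 0.136  0.2307] F [-0.5 -1.  -0.2] gap -0.003 gf 0.0
turn/fs [-0.001 -0.001  0.003] (row max .0954)  shift/fs after turn [ 0.19 -0.63  1.39]  before turn [ 0.19 -0.63  1.39]
```

```bash
python3 -m crank '0.19 -0.6 0 0 0 0; 0 0 0 0 0 0; 0 0 0.7 0 0 0; 0 0 0.69 0 0 0; 0 0 0 0 0 0'
python3 -c "
from h import *
plan([.617,.147,.175],-.127)
s=snap('side');save(s['image'][150:340,270:430].repeat(3,0).repeat(3,1),'pre.png')"
```

```text
t: 3.1
tcp_pos: [0.6125, 0.1534, 0.1717]
tool_rot: [0.998, -0.064, -0.005, 0.001]
force: [-0.8, 0.3, 0.3]
finger_gap: -0.0
gripper_force: 0.0
t 3.1 tcp [0.6125 0.1534 0.1717] F [-0.8  0.3  0.3] gap -0.0 gf 0.0
turn/fs [ 0.002  0.006 -0.001] (row max .0954)  shift/fs after turn [ 0.13  0.14 -0.08]  before turn [ 0.13  0.14 -0.08]
```

View pics/pre.png

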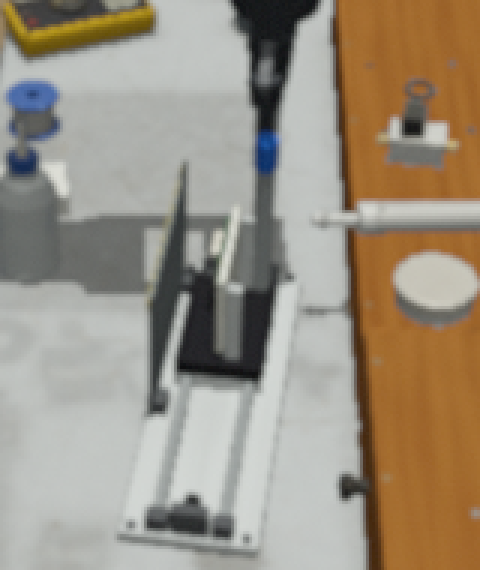

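Crop: the shut fingers stand behind (left of) the blue cap (267,152), clear of everything. Pushing now.

```bash
python3 -m crank '0.13 0.2 0 0 0 0; 0 0.3 0 0 0 0; 0 0.2 0 0 0 0; 0 0.3 0 0 0 0; 0 0.4 0 0 0 0'
python3 -m crank '0 0.4 0 0 0 0; 0 0.4 0 0 0 0; 0 0.4 0 0 0 0; 0 0.4 0 0 0 0; 0 0.4 0 0 0 0'
python3 -c "
from h import *
plan([.617,.147,.175],-.127)"
```

```text
t: 3.65
tcp_pos: [0.6155, 0.0983, 0.177]
tool_rot: [0.998, -0.064, 0.002, -0.001]
force: [2.2, 2.9, 1.7]
finger_gap: -0.001
gripper_force: 1.7
t: 4.15
tcp_pos: [0.6038, 0.0179, 0.1757]
tool_rot: [0.998, -0.064, -0.0, -0.0]
force: [1.8, 2.7, 3.2]
finger_gap: 0.001
gripper_force: 1.7
t 4.15 tcp [0.6038 0.0179 0.1757] F [1.8 2.7 3.2] gap 0.001 gf 1.7
turn/fs [-0.     0.    -0.001] (row max .0954)  shift/fs after turn [-0.08 -3.24  0.02]  before turn [-0.08 -3.24  0.02]
```

```bash
for i in 1; do :; done; python3 -m crank '0 0.15 0 0 0 0; 0 0.15 0 0 0 0; 0 0.15 0 0 0 0; 0 0.1 0 0 0 0; 0 0.1 0 0 0 0' | grep -E 'tcp|^force'
python3 -m crank '0 0.1 0 0 0 0; 0 0.1 0 0 0 0; 0 0.1 0 0 0 0; 0 0.1 0 0 0 0; 0 0 0 0 0 0'| grep -E 'tcp|^force'
```

```text
tcp_pos: [0.6006, -0.0064, 0.1755]
force: [0.8, 1.7, 0.6]
tcp_pos: [0.6003, -0.0092, 0.1759]
force: [7.3, 36.7, 2.4]
```

```bash
python3 -m crank '0 -0.4 0 0 0 0; 0 -0.6 0 0 0 0; 0 0 -0.8 0 0 0; 0 0 -0.8 0 0 0; 0 0 0 0 0 0' 1| grep -E 'tcp|^force'
python3 - <<'E'
from h import *
from scipy.optimize import least_squares
s=snap('scene'); w=cloud(s); save(s['image'][200:350,210:410].repeat(3,0).repeat(3,1),'post.png')
X,Y,z=w[...,0],w[...,1],w[...,2]; hh=cv2.cvtColor(s['image'],cv2.COLOR_RGB2HSV).astype(int)
c=(hh[...,0]>100)&(hh[...,0]<130)&(hh[...,1]>150)&(z>.17)&(z<.195)&(X>.55)&(X<.65)&(Y>-.15)&(Y<.1)
P=w[c]; f=least_squares(lambda p:np.hypot(P[:,0]-p[0],P[:,1]-p[1])-.011,[.595,-.03],loss='soft_l1',f_scale=.001); print('cap',len(P),f.x)
plan([.4,-.2,.25],0.05)
E
```

```text
tcp_pos: [0.6066, 0.0168, 0.2441]
force: [1.1, -0.3, 0.6]
cap 38 [ 0.59600138 -0.02980333]
t 5.7 tcp [0.6051 0.0168 0.2419] F [ 0.3  0.2 -0.3] gap 0.93 gf 0.0
turn/fs [ 0.001 -0.003 -0.113] (row max .0954)  shift/fs after turn [-5.39  5.16 -0.2 ]  before turn [-4.4   6.03 -0.21]
```

View pics/post.png

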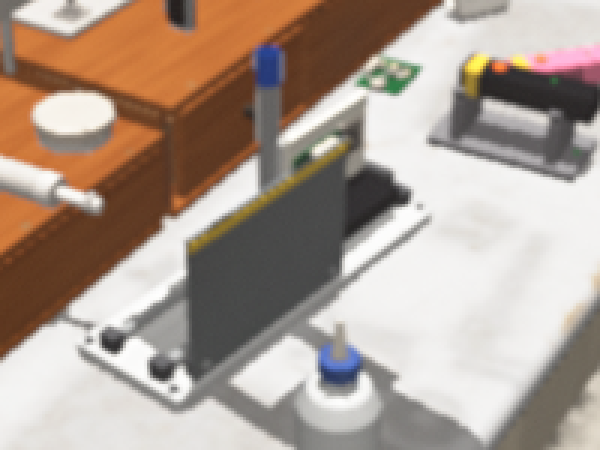

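Crop: the carrier stands at the right end against the stop, post cap at (268,65), label partly hidden by the guard; bottle undisturbed. Next is the reader.

```bash
python3 -m crank '0 0 0 0 0 -0.058; 0 0 0 0 0 -0.058; -0.33 0.98 0 0 0 0; -0.33 0.98 0 0 0 0; -0.33 0.98 0 0 0 0' | grep -E 'tcp|^force'
python3 -m crank '-0.33 0.98 0 0 0 0; -0.33 0.98 0 0 0 0; -0.33 0.98 0 0 0 0; -0.33 0.98 0 0 0 0; -0.33 0.98 0 0 0 0' | grep -E 'tcp|^force'
python3 -m crank '-0.3 0.4 0 0 0 0; 0 0 0 0 0 0; 0 0 0 0 0 0; 0 0 0 0 0 0; 0 0 0 0 0 0' | grep -E 'tcp|^force'
python3 - <<'E'
from h import *
plan([.4925,-.314,.2],0.055)
s=snap('wrist'); w=cloud(s); save(s['image'],'wrist1.png')
P=w.reshape(-1,3); Cw=-cv2.Rodrigues(s['rvec'])[0].T@s['tvec'].reshape(3); print('cam',Cw, cv2.Rodrigues(s['rvec'])[0][2])
X,Y,z=w[...,0],w[...,1],w[...,2]
m=(z>.074)&(z<.086)&(X>.36)&(X<.62)&(Y>-.4)&(Y<-.2); print(cv2.minAreaRect(w[m][:,:2].astype(np.float32)),np.median(w[m],0))
m=(z>.003)&(z<.014)&(X>.36)&(X<.62)&(Y>-.4)&(Y<-.2); print(m.sum(),cv2.minAreaRect(w[m][:,:2].astype(np.float32)))
for cam in ['side','scene']:
    s=snap(cam); w=cloud(s); X,Y,z=w[...,0],w[...,1],w[...,2]; hh=s['image'].min(-1)
    O=np.array([.596,-.030]); ex=np.array([.992,-.127]); ey=np.array([.127,.992])
    D=w[...,:2]-O; xf=D@ex; yf=D@ey
    m=(xf>-.06)&(xf<-.006)&(yf>-.16)&(yf<-.005)&(z>.04)&(z<.17)
    t=z[m]; print(cam,m.sum(),'ztop',np.percentile(t,[50,90,95,98,100]).round(4))
    top=m&(z>np.percentile(t,98)-.006); print(' top xf',np.percentile(xf[top],[5,50,95]).round(4),'yf',np.percentile(yf[top],[0,50,100]).round(4))
    m2=m&(hh>120);print(' plate xf',np.percentile(xf[m2],[5,25,50,75,95]).round(4),np.percentile(yf[m2],[2,98]).round(3))
E
```

```text
tcp_pos: [0.5691, -0.1032, 0.238]
force: [0.3, -0.6, 0.3]
tcp_pos: [0.5136, -0.3028, 0.238]
force: [0.9, -0.6, -0.1]
tcp_pos: [0.5048, -0.3168, 0.2394]
force: [-1.0, -0.7, 0.5]
t 7.2 tcp [ 0.5048 -0.3168  0.2394] F [-1.  -0.7  0.5] gap 1.003 gf 0.0
turn/fs [-0.     0.     0.001] (row max .0954)  shift/fs after turn [-0.3  -0.09  0.99]  before turn [-0.3  -0.09  0.99]
cam [ 0.57928623 -0.31183479  0.38209124] [-0.29027498 -0.01616581 -0.95680672]
((0.4857789874076843, -0.31335797905921936), (0.1338692009449005, 0.0342482328414917), 4.018261432647705) [ 0.49214074 -0.31339773  0.08011742]
4983 ((0.47119420766830444, -0.31574687361717224), (0.22374732792377472, 0.18166473507881165), 5.934986114501953)
side 1043 ztop [0.0541 0.1206 0.1275 0.1289 0.1658]
 top xf [-0.0243 -0.0213 -0.0067] yf [-0.1053 -0.0561 -0.0052]
 plate xf [-0.0375 -0.0247 -0.0211 -0.0168 -0.0092] [-0.108 -0.006]
scene 565 ztop [0.1007 0.1274 0.1288 0.1304 0.1664]
 top xf [-0.0274 -0.0244 -0.008 ] yf [-0.0997 -0.0449 -0.005 ]
 plate xf [-0.0336 -0.0271 -0.0259 -0.0248 -0.0217] [-0.11  -0.007]
```

View pics/wrist1.png

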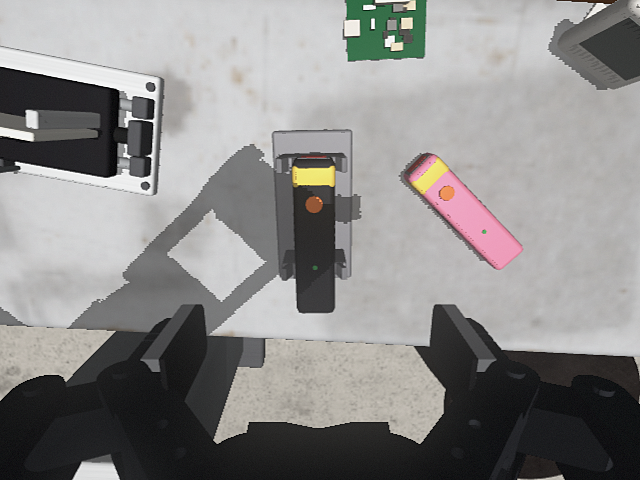

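Wrist view: the black reader is at (315,235) in the cradle, nose up. The pink decoy at (465,210) is clear of the finger path. Refined reader origin (0.4933, -0.3129), yaw about 0.067; label estimate (0.560, -0.104, 0.093).

```bash
python3 -c "
from h import *
plan([.4933,-.3129,.045],.067)"
```

```text
t 7.35 tcp [ 0.505  -0.3173  0.2398] F [ 0.3 -0.2 -0.2] gap 0.995 gf 0.0
turn/fs [-0.     0.    -0.007] (row max .0954)  shift/fs after turn [-0.28 -0.13  4.87]  before turn [-0.28 -0.13  4.87]
```

```bash
python3 -m crank '0 0 0 0 0 -0.007; -0.28 -0.13 0 0 0 0; 0 0 0.9 0 0 0; 0 0 0.9 0 0 0; 0 0 0.9 0 0 0' | grep -E 'tcp|^force'
python3 -m crank '0 0 0.9 0 0 0; 0 0 0.7 0 0 0; 0 0 0.4 0 0 0; 0 0 0.17 0 0 0; 0 0 0 0 0 0' | grep -E 'tcp|^force'
python3 -c "
from h import *
plan([.4933,-.3129,.045],.067)"
```

```text
tcp_pos: [0.4935, -0.3138, 0.1313]
force: [0.0, -0.2, -0.4]
tcp_pos: [0.4929, -0.3134, 0.0442]
force: [-0.5, 0.5, 0.8]
t 8.35 tcp [ 0.4929 -0.3134  0.0442] F [-0.5  0.5  0.8] gap 0.998 gf 0.0
turn/fs [-0.001  0.001 -0.001] (row max .0954)  shift/fs after turn [ 0.01 -0.01 -0.02]  before turn [ 0.01 -0.01 -0.02]
```

```bash
python3 -m crank '0 0 0 0 0 0; 0 0 0 0 0 0; 0 0 0 0 0 0; 0 0 0 0 0 0; 0 0 0 0 0 0' -1 50 | grep -vE 'rot'
python3 -m crank '0 0 0 0 0 0; 0 0 -0.2 0 0 0; 0 0 -0.4 0 0 0; 0 0 -0.8 0 0 0; 0 0 -0.9 0 0 0' | grep -vE 'rot'
python3 -m crank '0 0 -0.9 0 0 0; 0 0 -0.9 0 0 0; 0 0 -0.9 0 0 0; 0 0 0 0 0 0; 0 0 0 0 0 0' | grep -vE 'rot'
python3 - <<'E'
from h import *
plan([.393,-.085,.24],-.127)
s=snap('wrist'); w=cloud(s); T=telemetry.sense(); A=R.from_quat(T['tool_rot'])
q=A.inv().apply((w-T['tcp_pos']).reshape(-1,3)).reshape(w.shape)  # tool frame
m=(q[...,2]>-.045)&(q[...,2]<.02)&(abs(q[...,1])<.03)&(q[...,0]>.015)&(q[...,0]<.09)
P=q[m]; top=P[P[:,2]<-.02]; print(m.sum(),P.min(0),P.max(0)); 
print(cv2.minAreaRect(top[:,:2].astype(np.float32)), np.polyfit(top[:,0],top[:,2],1), np.median(top,0))
E
```

```text
t: 8.85
tcp_pos: [0.4936, -0.3142, 0.046]
force: [0.1, -0.4, 5.4]
finger_gap: 0.392
gripper_force: 50.5
t: 9.35
tcp_pos: [0.4919, -0.3127, 0.1367]
force: [1.0, 0.1, -1.7]
finger_gap: 0.391
gripper_force: 49.9
t: 9.85
tcp_pos: [0.4929, -0.3135, 0.2456]
force: [-0.3, 0.4, -1.4]
finger_gap: 0.392
gripper_force: 50.0
t 9.85 tcp [ 0.4929 -0.3135  0.2456] F [-0.3  0.4 -1.4] gap 0.392 gf 50.0
turn/fs [ 0.    -0.001  0.123] (row max .0954)  shift/fs after turn [-3.2  -5.35  0.14]  before turn [-2.12 -5.87  0.13]
16346 [ 0.01500113 -0.01806899 -0.04012066] [ 0.06070037  0.0168638  -0.0098754 ]
((0.03784993290901184, -0.0006141588091850281), (0.045703522861003876, 0.034928202629089355), 0.060231924057006836) [ 0.0637314 -0.0376606] [ 0.04049595 -0.00057169 -0.03552039]
```

```bash
cat >> h.py <<'E'
def held():
    s=snap('wrist'); w=cloud(s); T=telemetry.sense(); A=R.from_quat(T['tool_rot'])
    q=A.inv().apply((w-T['tcp_pos']).reshape(-1,3)).reshape(w.shape)
    P=q[(q[...,2]>-.045)&(q[...,2]<-.02)&(abs(q[...,1])<.013)&(q[...,0]>.015)&(q[...,0]<.057)]
    for lo,hi in [(.015,.025),(.025,.035),(.035,.045),(.045,.057)]:
        k=(P[:,0]>lo)&(P[:,0]<hi); print(lo,k.sum(),np.median(P[k],0).round(4))
    f=cv2.fitLine(P[:,[0,2]].astype(np.float32),cv2.DIST_HUBER,0,.01,.01).ravel(); print('pitch nose-down rad',np.arctan(f[1]/f[0]),'top z at x=0',f[3]-f[2]*f[1]/f[0])
    f=cv2.fitLine(P[:,[1,2]].astype(np.float32),cv2.DIST_HUBER,0,.01,.01).ravel(); print('roll',np.arctan(f[1]/f[0]))
    P=q[(q[...,2]>-.045)&(q[...,2]<-.005)&(abs(q[...,1])<.03)&(q[...,0]>.04)&(q[...,0]<.09)]; print('nose x',np.percentile(P[:,0],99))
E
python3 -c "
from h import *
held()"
```

```text
0.015 2277 [ 0.0203 -0.     -0.0355]
0.025 2697 [ 0.03   -0.0001 -0.0352]
0.035 2755 [ 0.0401 -0.0001 -0.0351]
0.045 3718 [ 0.0512 -0.0001 -0.035 ]
pitch nose-down rad 0.014928059 top z at x=0 -0.035850666
roll 0.006462511
nose x 0.06020122569369299
```

```bash
python3 -m crank '0 0 0 0 0 0.0615; 0 0 0 0 0 0.0615; -0.45 -0.76 0 0 0 0; -0.45 -0.76 0 0 0 0; -0.45 -0.76 0 0 0 0' | grep -vE 'rot'
python3 -m crank '-0.45 -0.76 0 0 0 0; -0.45 -0.76 0 0 0 0; -0.45 -0.76 0 0 0 0; -0.45 -0.76 0 0 0 0; 0 0 0 0 0 0' | grep -vE 'rot'
python3 - <<'E'
from h import *
held()
s=load('wrist'); w=cloud(s); save(s['image'],'wrist2.png'); print(telemetry.sense()['tcp_pos'])
# project label estimate
def proj(p): return cv2.projectPoints(np.array(p,float).reshape(-1,1,3),s['rvec'],s['tvec'],s['camera_matrix'],np.array([float(s['k1']),0,0,0,0]))[0].reshape(-1,2)
L=np.array([.5603,-.1041,.093]); ey=np.array([.127,.992,0]); z=np.array([0,0,1.])
print(proj([L,L+.02*ey+.02*z,L-.02*ey+.02*z,L-.02*ey-.02*z,L+.02*ey-.02*z,L+.036*z]))
E
```

```text
t: 10.45
tcp_pos: [0.4493, -0.2146, 0.2427]
force: [-0.1, 0.5, -1.5]
finger_gap: 0.392
gripper_force: 50.0
t: 10.95
tcp_pos: [0.3902, -0.0818, 0.2429]
force: [-0.5, 0.2, -1.8]
finger_gap: 0.395
gripper_force: 50.2
0.015 2410 [ 0.0202 -0.0004 -0.0344]
0.025 2697 [ 0.0299 -0.0005 -0.0334]
0.035 2805 [ 0.0402 -0.0002 -0.0336]
0.045 3961 [ 0.0514 -0.0003 -0.0329]
pitch nose-down rad 0.046775002 top z at x=0 -0.03510801
roll 0.020565879
nose x 0.05723051481651218
[ 0.39262722 -0.08417382  0.24349652]
[[322.03144835 -35.49044895]
 [289.05269957 -48.29842681]
 [355.43323783 -48.11329184]
 [350.3449566  -24.49263527]
 [293.37859432 -24.66058394]
 [322.42480684 -59.99983797]]
```

View pics/wrist2.png

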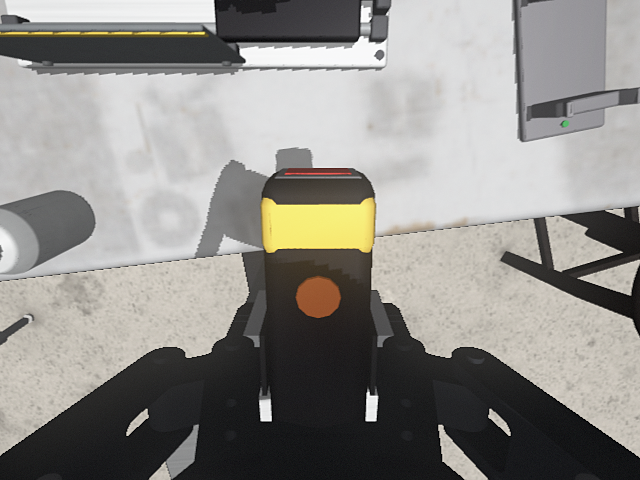

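Wrist view: reader held straight, window at (318,172), guard at (110,45). The label is just above the image, so I tilt the nose up 16° for a look.

```bash
python3 -m crank '0 0 0 0 0.09 0; 0 0 0 0 0.09 0; 0 0 0 0 0 0; 0 0 0 0 0 0; 0 0 0 0 0 0' | grep -vE 'force'
python3 - <<'E'
from h import *
held()
s=load('wrist'); save(s['image'][0:300,100:500].repeat(2,0).repeat(2,1),'wrist3.png'); print(telemetry.sense()['tcp_pos'])
def proj(p): return cv2.projectPoints(np.array(p,float).reshape(-1,1,3),s['rvec'],s['tvec'],s['camera_matrix'],np.array([float(s['k1']),0,0,0,0]))[0].reshape(-1,2)
L=np.array([.5603,-.1041,.093]); ey=np.array([.127,.992,0]); z=np.array([0,0,1.])
print(proj([L,L+.02*ey+.02*z,L-.02*ey+.02*z,L-.02*ey-.02*z,L+.02*ey-.02*z,L+.036*z]).round(1))
E
```

```text
t: 11.5
tcp_pos: [0.3972, -0.0883, 0.2455]
tool_rot: [0.988, -0.063, 0.141, 0.01]
finger_gap: 0.394
0.015 2277 [ 0.0203  0.0001 -0.0346]
0.025 2705 [ 0.0299 -0.0002 -0.0341]
0.035 2768 [ 0.0401  0.0001 -0.0342]
0.045 3733 [ 0.0513  0.     -0.034 ]
pitch nose-down rad 0.014668432 top z at x=0 -0.034786064
roll 0.009205919
nose x 0.059775156601707236
[ 0.39724764 -0.08811773  0.24551889]
[[312.6  70.1]
 [285.8  58.7]
 [338.9  58.7]
 [336.3  80.1]
 [289.6  80. ]
 [312.   48.4]]
```

View pics/wrist3.png

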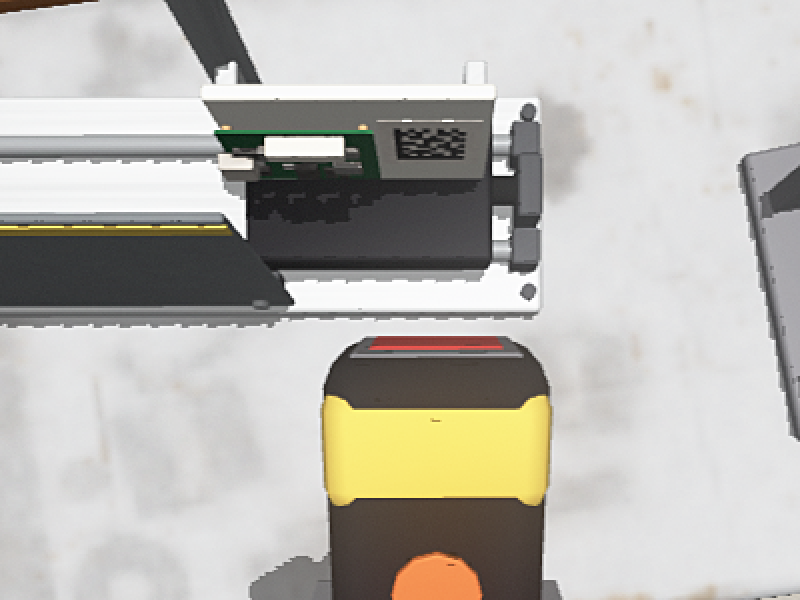

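Crop: the label's pattern is centred at crop (430,143) = pixel (315,71.5), within 3 px of my prediction, and the carrier touches the stop bumper. Refining with depth.

Run:
```python
from h import *
s=load('wrist'); w=cloud(s); ex=np.array([.992,-.127]); ey=np.array([.127,.992])
g=s['image'].max(-1)
roi=np.zeros_like(g,bool); roi[61:83,296:335]=1
m=roi&(g<70); P=w[m]; v,u=np.nonzero(m); print('dark px',len(P),u.min(),u.max(),v.min(),v.max(),'bbox mid',(u.min()+u.max())/2,(v.min()+v.max())/2)
Q=w[62:82,298:332].reshape(-1,3); Q=Q[~np.isnan(Q[:,0])]
xf=Q[:,:2]@ex; print('face xf',np.percentile(xf,[10,50,90]).round(4),'z',Q[:,2].min(),Q[:,2].max())
# face yaw from plate points
W=w[46:88,205:345].reshape(-1,3); k=(abs(W[:,:2]@ex-np.median(xf))<.004)&(W[:,2]>.07); f=cv2.fitLine(W[k][:,:2].astype(np.float32),cv2.DIST_HUBER,0,.01,.01).ravel(); print('plate yaw',np.arctan2(-f[0]*np.sign(f[1]),abs(f[1])),k.sum(), W[k][:,2].max())
# intersect bbox centre ray with the plane
c=np.array([(u.min()+u.max())/2,(v.min()+v.max())/2]); K=s['camera_matrix']
r=cv2.undistortPoints(c.reshape(1,1,2),K,np.array([float(s['k1']),0,0,0,0.])).ravel(); Rm=cv2.Rodrigues(s['rvec'])[0]; C=-Rm.T@s['tvec'].reshape(3); d=Rm.T@np.array([*r,1])
for x in [np.median(xf),.569]:
    t=(x-C[:2]@ex)/(d[:2]@ex); print('label',x,(C+t*d).round(4))
plan([.43,-.09,.1],-.127)
```

```text
dark px 351 297 332 64 79 bbox mid 314.5 71.5
face xf [0.5672 0.5676 0.5681] z 0.07229906873693423 0.11170458207850509
plate yaw -0.12814827 3708 0.13068765804646676
label 0.5676462117925519 [ 0.5587 -0.1054  0.0936]
label 0.569 [ 0.5601 -0.1056  0.0904]
t 11.55 tcp [ 0.3972 -0.0881  0.2455] F [-0.4  0.2 -1. ] gap 0.39 gf 50.4
turn/fs [ 0.001 -0.181 -0.   ] (row max .0954)  shift/fs after turn [ 0.82 -0.06  3.64]  before turn [-0.23 -0.06  3.72]
```

```bash
python3 -m crank '0 0 0 0 -0.0905 0; 0 0 0 0 -0.0905 0; 0 0 0 0 0 0; 0 0 0.8 0 0 0; 0 0 0.9 0 0 0' | grep -E 'tcp'
python3 -m crank '0 0 0.9 0 0 0; 0 0 0.9 0 0 0; 0 0 0.5 0 0 0; 0 0 0 0 0 0; 0 0 0 0 0 0' | grep -E 'tcp'
python3 - <<'E'
from h import *
s=snap('side'); w=cloud(s); T=telemetry.sense(); A=R.from_quat(T['tool_rot'])
plan([.4301,-.0889,.075],-.128)
q=A.inv().apply((w-T['tcp_pos']).reshape(-1,3)).reshape(w.shape)
P=q[(abs(q[...,1])<.012)&(q[...,2]>-.045)&(q[...,2]<-.025)&(q[...,0]>-.08)&(q[...,0]<.065)]
for lo in np.arange(-.08,.06,.02):
    k=(P[:,0]>lo)&(P[:,0]<lo+.02); print(lo.round(2),k.sum(),np.median(P[k],0).round(4) if k.sum() else '')
held()
E
```

```text
tcp_pos: [0.3969, -0.0872, 0.177]
tcp_pos: [0.395, -0.0867, 0.085]
t 12.6 tcp [ 0.3955 -0.0869  0.0856] F [ 0.6 -0.  -1. ] gap 0.391 gf 50.3
turn/fs [ 0. -0.  0.] (row max .0954)  shift/fs after turn [ 0.86 -0.06  0.26]  before turn [ 0.86 -0.06  0.26]
-0.08 40 [-0.067   0.0017 -0.0319]
-0.06 64 [-0.0499 -0.001  -0.0327]
-0.04 26 [-0.0364  0.0021 -0.0324]
-0.02 1 [-0.001  -0.0016 -0.0322]
0.0 33 [ 0.0145  0.0012 -0.033 ]
0.02 59 [ 0.0301  0.0018 -0.033 ]
0.04 66 [ 0.0504 -0.001  -0.032 ]
0.06 3 [ 0.0608 -0.0063 -0.027 ]
0.015 2287 [ 0.0203  0.0002 -0.0345]
0.025 2704 [ 0.0299 -0.0001 -0.034 ]
0.035 2780 [ 0.0401 -0.0001 -0.034 ]
0.045 3752 [ 0.0512  0.0001 -0.0337]
pitch nose-down rad 0.02174915 top z at x=0 -0.034868155
roll 0.003092233
nose x 0.05951634986820721
```

```bash
python3 -m crank '0.3 -0.06 0.26 0 0 0; 0.3 0 0 0 0 0; 0.2 0 0 0 0 0; 0.06 0 0 0 0 0; 0 0 0 0 0 0' | grep -E 'tcp'
python3 -m crank '0 0 0 0 0 0; 0 0 0 0 0 0; 0 0 0 0 0 0; 0 0 0 0 0 0; 0 0 0 0 0 0' | grep -E 'tcp'
python3 - <<'E'
from h import *
plan([.4301,-.0889,.0753],-.128)
s=snap('side'); save(s['image'][180:380,220:420].repeat(3,0).repeat(3,1),'read.png')
E
```

```text
tcp_pos: [0.43, -0.0888, 0.075]
tcp_pos: [0.4291, -0.0886, 0.0744]
t 13.65 tcp [ 0.4291 -0.0886  0.0744] F [ 0.6  0.6 -1.4] gap 0.392 gf 50.3
turn/fs [-0.     0.001  0.   ] (row max .0954)  shift/fs after turn [ 0.02  0.01 -0.02]  before turn [ 0.02  0.01 -0.02]
```

View pics/read.png

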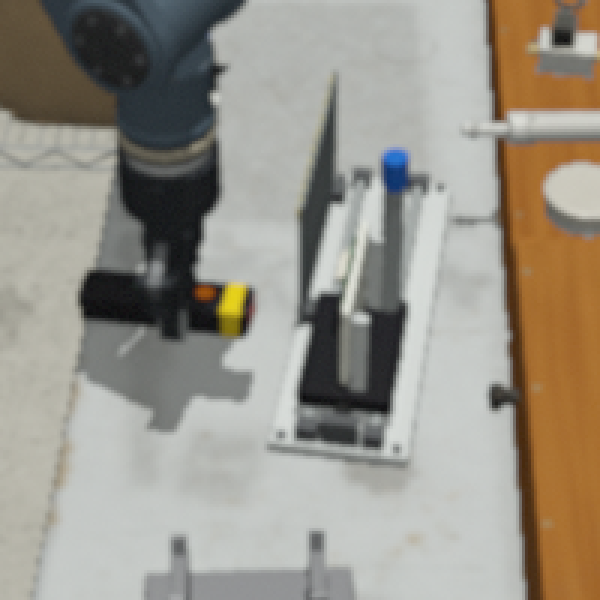

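Crop: the reader is level, its nose (250,305) square in front of the carrier plate (350,330) with a clear gap to base and guard. Holding still.

```bash
python3 -m crank '0 0 0 0 0 0; 0 0 0 0 0 0; 0 0 0 0 0 0; 0 0 0 0 0 0; 0 0 0 0 0 0' | grep -E 'tcp'
python3 -m crank '0 0 0 0 0 0; 0 0 0 0 0 0; 0 0 0 0 0 0; 0 0 0 0 0 0; 0 0 0 0 0 0' | grep -E 'tcp'
python3 -m crank '0 0 0 0 0 0; 0 0 0 0 0 0; 0 0 0 0 0 0; 0 0 0 0 0 0; 0 0 0 0 0 0' | grep -E 'tcp'
python3 -m crank '0 0 0 0 0 0; 0 0 0 0 0 0; 0 0 0 0 0 0; 0 0 0 0 0 0; 0 0 0 0 0 0' | grep -E 'tcp'
python3 -m crank '0 0 0 0 0 0; 0 0 0 0 0 0; 0 0 0 0 0 0; 0 0 0 0 0 0; 0 0 0 0 0 0' | grep -E 'tcp'
python3 -m crank '0 0 0 0 0 0; 0 0 0 0 0 0; 0 0 0 0 0 0; 0 0 0 0 0 0; 0 0 0 0 0 0' | grep -E 'tcp'
python3 -m crank '-0.5 0 0 0 0 0; -0.4 0 0 0 0 0; 0 0 -0.9 0 0 0; 0 0 -0.9 0 0 0; 0 0 -0.9 0 0 0' | grep -E 'tcp'
python3 -m crank '0 0 -0.9 0 0 0; 0 0 -0.3 0 0 0; 0 0 0 0 0 -0.062; 0 0 0 0 0 -0.062; 0 0 0 0 0 0' | grep -E 'tcp'
python3 -c "
from h import *
plan([.4933,-.3135,.24],.067)"
```

```text
tcp_pos: [0.4293, -0.0886, 0.0744]
tcp_pos: [0.4293, -0.0886, 0.0745]
tcp_pos: [0.4293, -0.0886, 0.0745]
tcp_pos: [0.4293, -0.0886, 0.0745]
tcp_pos: [0.4293, -0.0886, 0.0745]
tcp_pos: [0.4293, -0.0886, 0.0745]
tcp_pos: [0.3931, -0.0838, 0.1835]
tcp_pos: [0.3935, -0.0838, 0.2306]
t 17.7 tcp [ 0.3935 -0.0838  0.2306] F [-0.6  0.5 -2.2] gap 0.392 gf 50.4
turn/fs [-0.     0.001  0.   ] (row max .0954)  shift/fs after turn [ 2.11  5.9  -0.23]  before turn [ 2.1   5.9  -0.24]
```

```bash
python3 -m crank '0.3 0.84 0 0 0 0; 0.3 0.84 0 0 0 0; 0.3 0.84 0 0 0 0; 0.3 0.84 0 0 0 0; 0.3 0.84 0 0 0 0' | grep -E 'tcp'
python3 -m crank '0.3 0.84 0 0 0 0; 0.3 0.84 0 0 0 0; 0 0 0 0 0 0; 0 0 0 0 0 0; 0 0 0 0 0 0' | grep -E 'tcp'
python3 -c "
from h import *
plan([.4933,-.3137,.046],.067)"
```

```text
tcp_pos: [0.465, -0.2487, 0.2298]
tcp_pos: [0.4925, -0.3117, 0.2296]
t 18.7 tcp [ 0.4925 -0.3117  0.2296] F [ 0.3 -0.4 -1. ] gap 0.392 gf 50.5
turn/fs [-0.002  0.002 -0.   ] (row max .0954)  shift/fs after turn [0.02 0.05 4.59]  before turn [0.03 0.06 4.59]
```

```bash
python3 -m crank '0.02 0.05 0.9 0 0 0; 0 0 0.9 0 0 0; 0 0 0.9 0 0 0; 0 0 0.8 0 0 0; 0 0 0.5 0 0 0' | grep -E 'tcp'
python3 -m crank '0 0 0.1 0 0 0; 0 0 0 0 0 0; 0 0 0 0 0 0; 0 0 0 0 0 0; 0 0 0 0 0 0' | grep -E 'tcp|^force'
python3 -c "
from h import *
plan([.4933,-.3137,.046],.067)"
```

```text
tcp_pos: [0.4926, -0.3124, 0.0682]
tcp_pos: [0.4947, -0.3154, 0.0677]
force: [0.4, -0.8, -1.8]
t 19.7 tcp [ 0.4947 -0.3154  0.0677] F [ 0.4 -0.8 -1.8] gap 0.395 gf 50.6
turn/fs [ 0.001 -0.     0.   ] (row max .0954)  shift/fs after turn [-0.03 -0.05  0.54]  before turn [-0.03 -0.05  0.54]
```

```bash
python3 -m crank '-0.03 -0.04 0.1 0 0 0; 0 0 0.15 0 0 0; 0 0 0.15 0 0 0; 0 0 0.06 0 0 0; 0 0 0 0 0 0' | grep -E 'tcp|^force'
python3 -c "
from h import *
plan([.4933,-.3137,.046],.067)"
```

```text
tcp_pos: [0.4924, -0.3131, 0.0471]
force: [0.3, -0.6, -1.2]
t 20.2 tcp [ 0.4924 -0.3131  0.0471] F [ 0.3 -0.6 -1.2] gap 0.396 gf 50.6
turn/fs [-0.001  0.002  0.   ] (row max .0954)  shift/fs after turn [0.02 0.02 0.03]  before turn [0.02 0.02 0.03]
```

```bash
python3 -m crank '0 0 0.03 0 0 0; 0 0 0.03 0 0 0; 0 0 0 0 0 0; 0 0 0 0 0 0; 0 0 0 0 0 0' | grep -E 'tcp|^force'
```

```text
tcp_pos: [0.4929, -0.3136, 0.046]
force: [-1.4, 1.1, 3.6]
```

Contact with the saddles (+3.6 N upward). Release and rise.

```bash
python3 -m crank '0 0 0 0 0 0; 0 0 0 0 0 0; 0 0 0 0 0 0; 0 0 0 0 0 0; 0 0 0 0 0 0' 1 | grep -E 'tcp|^force|gap'
python3 -m crank '0 0 -0.3 0 0 0; 0 0 -0.6 0 0 0; 0 0 -0.9 0 0 0; 0 0 -0.9 0 0 0; 0 0 -0.9 0 0 0' | grep -E 'tcp|^force'
python3 -m crank '0 0 -0.9 0 0 0; 0 0 -0.5 0 0 0; 0 0 0 0 0 0; 0 0 0 0 0 0; 0 0 0 0 0 0' | grep -E 'tcp|^force'
python3 - <<'E'
from h import *
s=snap('wrist'); w=cloud(s); X,Y,z=w[...,0],w[...,1],w[...,2]
m=(z>.074)&(z<.086)&(X>.36)&(X<.62)&(Y>-.4)&(Y<-.2); print(cv2.minAreaRect(w[m][:,:2].astype(np.float32)),np.median(w[m],0))
P=w[m]; print('slope',np.polyfit(P[:,0],P[:,2],1)); print(telemetry.sense()['t'])
s2=snap('side'); o=np.hstack([s['image'][100:400,150:550],s2['image'][150:450,210:610]]); save(o,'final.png')
E
```

```text
tcp_pos: [0.4928, -0.3135, 0.0454]
force: [-0.3, -0.1, 0.6]
finger_gap: 1.001
tcp_pos: [0.4929, -0.3133, 0.1917]
force: [0.0, -0.9, -1.0]
tcp_pos: [0.4922, -0.3127, 0.2443]
force: [-0.5, 0.0, -0.1]
((0.48504555225372314, -0.313088059425354), (0.13414806127548218, 0.03427433222532272), 3.9473226070404053) [ 0.49154731 -0.3126128   0.08008819]
slope [-0.0004914   0.08016071]
22.25
```

View pics/final.png

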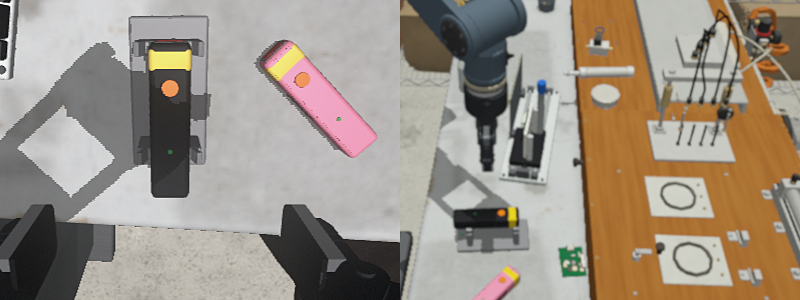

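The final view shows the reader seated in its cradle at (170,120), level and back within 1 mm of where it lay. The carrier is home, the surroundings are undisturbed and the gripper is clear.

```bash
python3 -c "
from h import *
print(manip.sign_off())"
```

```text
the job is handed in; nothing more can be done
None
```

The job is handed in at about 22 s: I pushed the carrier home against the stop, held the reader square to the label for about 3 s at about 70 mm by my measurements, and laid it back within about 1 mm of where it lay; sign-off returned no verdict.

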